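Set the eyepiece carriage on its bench rail to the pointer

ROBOT

A 6-joint arm with a two-finger parallel gripper is mounted at the origin on a cart in front of the work surface, level with it; the furniture and walls round the work are solid. World frame = base frame: x ahead of the robot, y to its left, z up, the work surface at z = 0. Lengths are in m, angles in rad, forces in N, time in s.
With the tool pointing down it reaches from about 0.35 to 0.775 m from the base axis. Payload 5.5 kg.
Tool frame: the origin (TCP) lies on the centre line of the jaws, within the pads' length; the fingertips stand 11 mm ahead of it and the grasp point (between the pads) lies 8 mm behind it (env.tip_extent is the distance from the TCP to the fingertips, in m); z points along the fingers, y is the line along which they close (so a half turn about z gives the same grasp; the last joint's range is limited). The gripper opens to 85 mm and grips with 20 to 120 N. Pads are 22 mm wide; open, the fingers measure 114 mm over their backs; the gripper's body (76 mm by 85 mm) begins 54 mm behind the grasp point. The pads swing forward as they close: fully open they stand 13 mm farther back than shut.
Start: joints at [-1.458, 0.313, 0.046, 1.304, 0, 1.431], TCP at [0.144, -0.557, 0.242] pointing down, gripper open.
Joint ranges: [-2.76, 2.76], [-0.86, 1.69], [-1.03, 1.26], [-2.2, 2.34], [-1.47, 1.5], [-3.14, 3.14]. Speed limits (rad/s): [2.57, 2.57, 3.14, 3.14, 3.14, 3.14].

INTERFACE

Orientations are given as a unit quaternion [w, x, y, z].
In Python, from workcell import env gives the robot as it stands.
- The arm moves only by the shell command python3 -m jog 'ROWS' [FORCE]. ROWS is JSON, a list of rows, each a list of 5 numbers: the gripper's target within -1 to 1 (shut at 1, half-way at 0, fully open at -1), then the shift along the tool's x, y, z in m, then the turn about the tool's z in degrees. In form: [[fingers, tx, ty, tz, turn], ...]. A call has 1 to 5 rows; each row shifts and turns the commanded pose from where the row before left it, along the tool's axes as they then stand; what a row does not reach is not made up. A row lasts 1/12 s, in which the tool goes at most 41.7 mm and 7.16 degrees, less where a joint would pass 70% of its speed; a pose out of reach is approached as far as the arm can. A call is refused whole if a number of a shift passes 0.0417 or a number of a turn 7.16, either way. A call with a gripper value outside its range is refused whole. The fingers move at their own pace and stop on an object; FORCE is the grip in N (left out, the last holds). Time passes only in rows, so rows that do not move let the fingers close. It gives the time, the measured TCP pose, the force, the opening and the grip force at its end, in the units of the state.
- env.get_state(): the state, without advancing time (a new reading comes with each control period).
- env.read_camera(name): name is "side" or "top" or "wrist"; returns a dict with "img" (480x640x3 uint8, red, green, blue), "fov_y" (degrees; the focal length in pixels is half the picture's height over the tangent of half this angle, whatever the lens; pixels are square), "cx", "cy" (the principal point, pixels), "D" ([k1, k2, p1, p2, k3] as OpenCV has them; the pictures are not rectified), "T" (4x4, takes a point from camera to world coordinates). Camera axes: x right, y up, looking along -z (the intrinsics and any distortion apply to the point x, -y, -z); pixel columns grow to the right and rows downward; lengths in m; the calibration is good to about 2 mm. A picture is of the moment at which its call begins. There is no depth.
- env.hand_in(): hands the job in; it is judged then, once.
The state is a dict: "clock": time; "joint_pos": joint angles; "qvel": joint speeds; "tau": joint torques, N m; "tcp_pos": TCP position; "orientation": TCP orientation; "wrist_force": force on the tool from outside, world axes, zero at the start; "ft_torque": the same for the moment, N m; "finger_gap": finger opening in m; "grip_force": force on a finger pad.
Only numpy, scipy, OpenCV 4.12 (cv2) and the standard library are available. Lean on these libraries where they do the work, as an engineer would, in place of code of your own. Each camera call takes 0.05 s, during which the arm holds its last target. There are 200 camera calls.

TASK

Two short bench rails stand on the worktop, each with a carriage that a spring lock holds in place. Take the one that carries the spare eyepiece: hold its thumb release button down, slide the carriage along its rail until the index line beside the button is level with the pointer on that rail, then let the button spring back up so that the carriage is locked there. Leave the carriage with the flat lens ring where it is.

Things in the scene. Friction and masses are not known exactly. Their poses are not given: they have to be found in the camera images.
- eyepiece_pad (a point): Centre of the released thumb button's top (42 mm along the rail x 34 mm, black, ribbed; 50 mm above the worktop) on the grey carriage, 134 x 60 mm, deck 38 mm high, that carries the eyepiece: a white and black cylinder, 40 mm across, its axis at x -67 mm, its top 89 mm high. x: along the rail, away from the robot. Moves with the carriage only. A white index line on the right side is level with it.
- eyepiece_release (a joint): Travel of that button in m: 0 up (locked fast), 0.009 fully down; free from 0.006. Spring: 4.5 N to start, 7 N fully down. Two cheeks (inner faces 28 mm before and behind the centre, tops 62 mm above the worktop, 44 mm wide) let closed fingers stand on the button and push. Free, the carriage slides at about 1 N, 150 mm in all; let up, its tooth drops into the next notch, at most 4 mm off.
- pointer_tip (a point): Top of the fixed pointer on the right (-y) edge of the eyepiece carriage's rail (base plate 316 x 80 mm): an aluminium block 14 x 10 mm, 39 mm high, with a dark tip towards the carriage, 33.5 mm right of the rail's middle line. x along the rail. It starts 50 to 150 mm farther along +x than the button; the carriage is rightly set when eyepiece_pad has x = 0 in this frame.
- lens_pad (a point): The same point as eyepiece_pad on the other, otherwise equal carriage on the other rail, which carries a flat black lens ring (52 mm across, 17 mm high) instead of the eyepiece and has a pointer of its own. Not to be moved. The rails lie side by side, roughly along x; either can be the left one.

How it is judged:
On the way:
1. the eyepiece carriage's release button is held down with the carriage slid at least 30 mm from its start (value of joint eyepiece_release above 0.004 m and distance of eyepiece_pad from where it was at the start of the episode above 0.03 m), for 0.1 s.
At the end, for the whole second after the job is handed in: The index line of the eyepiece carriage is within 12 mm of its pointer along the rail, its release button is up again (pressed less than 1.5 mm), and the lens carriage is within 10 mm of where it stood (x of eyepiece_pad in the frame of pointer_tip between -0.012 and 0.012 m and value of joint eyepiece_release below 0.0015 m and distance of lens_pad from where it was at the start of the episode below 0.01 m); the robot touches nothing.
It fails at once if the carriage with the lens ring is moved by more than 10 mm (distance of lens_pad from where it was at the start of the episode above 0.01 m).
It also fails if it takes over 32 s, if anything falls off the work surface, if the arm or the gripper's body presses on something with over 40 N, if the wrist force passes 120 N, or if a joint passes its speed limit or range.

## Working session

There is one attempt and no reset: what is moved stays moved. The work goes in short steps, Python scripts to look and compute and a shell command to move; the robot and the scene stay as the last step left them, time stands still between calls to the robot, and variables do not carry over. Pictures are saved under pics/ and viewed, at most 10 in all, crops included, and the job is handed in when it is done.

```bash
mkdir -p pics; cat > h.py <<'E'
import numpy as np,cv2,pickle
from workcell import env
def grab(n,f):
    c=env.read_camera(n); cv2.imwrite('pics/'+f+'.png',c['img'][:,:,::-1]); pickle.dump(c,open(f+'.pkl','wb')); return c
def ray(c,u,v):
    f=240/np.tan(np.radians(c['fov_y'])/2)
    K=np.array([[f,0,c['cx']],[0,f,c['cy']],[0,0,1]])
    p=cv2.undistortPoints(np.array([[[u,v]]],float),K,np.array(c['D'],float))[0,0]
    T=np.array(c['T']); return T[:3,3],T[:3,:3]@np.array([p[0],-p[1],-1])
def onz(c,u,v,z):
    o,d=ray(c,u,v); return o+d*(z-o[2])/d[2]
E
python3 - <<'E'
from h import *
for n in('top','side'):
    c=grab(n,n+'0'); print(n,c['fov_y'],c['D'],np.round(c['T'],3).tolist())
s=env.get_state(); print(s['clock'],s['tcp_pos'],s['orientation'],s['wrist_force'],env.tip_extent)
E
```

```text
top 48.79688944093243 [-0.04837313  0.          0.          0.          0.        ] [[-0.03, 0.988, -0.154, 0.388], [-0.999, -0.033, -0.016, -0.089], [-0.021, 0.154, 0.988, 0.921], [0.0, 0.0, 0.0, 1.0]]
side 42.59538821875417 [-0.0067025  0.         0.         0.         0.       ] [[0.995, 0.068, -0.076, 0.447], [-0.101, 0.632, -0.769, -0.869], [-0.004, 0.772, 0.635, 0.716], [0.0, 0.0, 0.0, 1.0]]
0.1 [ 0.14375493 -0.55629374  0.24150783] [-8.09905823e-04  9.92022245e-01  1.26060338e-01 -4.61477687e-08] [-0.48788224  0.08782053 -0.69612558] 0.011
```

View pics/top0.png

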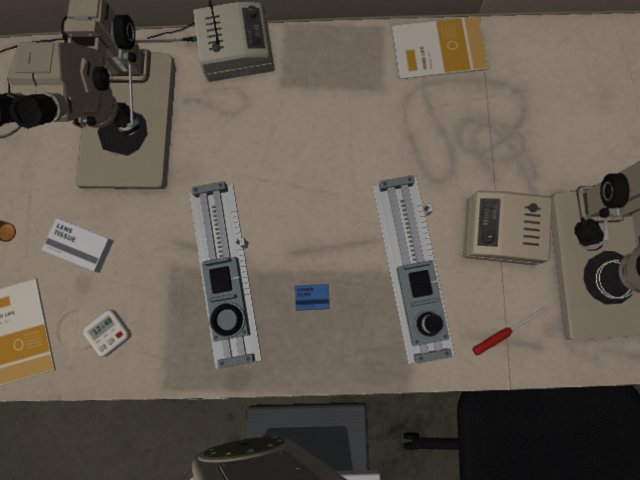

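View pics/side0.png

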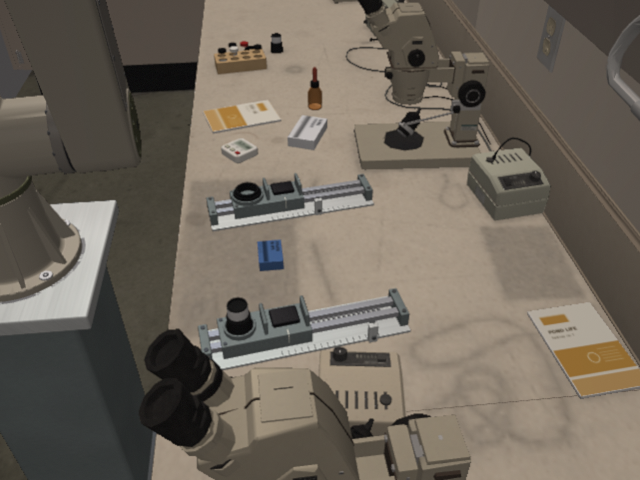

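The top view shows the eyepiece carriage on the right-hand rail: pad at about (420,284), eyepiece at (430,323) and pointer at (427,210). The lens ring is on the left rail. In the side view the eyepiece carriage is the nearer one, with its pad at about (285,317) and pointer at (373,331).

```bash
python3 - <<'E'
from h import *
a=pickle.load(open('top0.pkl','rb'));b=pickle.load(open('side0.pkl','rb'))
def blob(c,x0,y0,x1,y1,th=45):
    g=cv2.cvtColor(c['img'],cv2.COLOR_RGB2GRAY)[y0:y1,x0:x1]
    n,l,s,ce=cv2.connectedComponentsWithStats((g<th).astype(np.uint8))
    i=1+np.argmax(s[1:,4]); return ce[i]+[x0,y0],s[i]
pa,sa=blob(a,400,265,440,303); pb,sb=blob(b,262,300,305,332)
print(pa,sa,pb,sb)
print('pad top',onz(a,*pa,.05),'side',onz(b,*pb,.05))
oa,da=ray(a,*pa);ob,db=ray(b,*pb)
t=np.linalg.lstsq(np.c_[da,-db],ob-oa,rcond=None)[0];print('tri',oa+da*t[0],ob+db*t[1])
ca=cv2.resize(a['img'][165:370,360:470],None,fx=3.6,fy=2.9*1,interpolation=cv2.INTER_CUBIC)
A=cv2.resize(a['img'][170:370,365:465],None,fx=3,fy=3,interpolation=cv2.INTER_CUBIC)
B=cv2.resize(b['img'][280:380,190:420],None,fx=2.1,fy=2.1,interpolation=cv2.INTER_CUBIC)
o=np.zeros((600,790,3),np.uint8);o[:600,:300]=A;o[:B.shape[0],305:305+B.shape[1]]=B[:,:485]
cv2.imwrite('pics/crop.png',o[:,:,::-1])
E
```

```text
[420.16396761 283.36437247] [  9   5  24  28 494] [284.58700696 316.29234339] [  7   6  31  21 431]
pad top [ 0.46174682 -0.23403022  0.05      ] side [ 0.45991182 -0.24256812  0.05      ]
tri [ 0.46238085 -0.23526776  0.04255492] [ 0.46006138 -0.23540516  0.04238023]
```

View pics/crop.png

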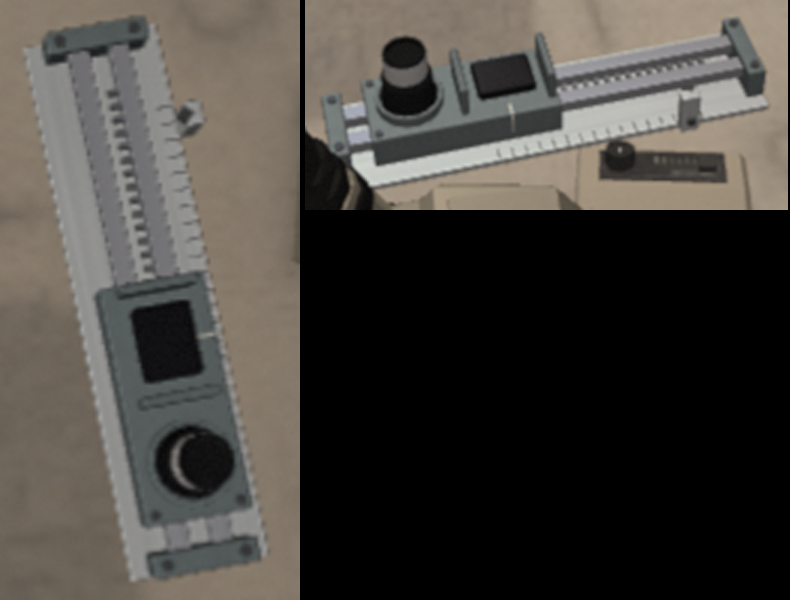

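The crop shows, on its left part, the pad at (167,342), the white index line at (208,336) and the pointer block at (190,115). On its right part the pointer top is at about (690,97). Next I compute the rail direction and the distance to slide.

```bash
python3 - <<'E'
from h import *
a=pickle.load(open('top0.pkl','rb'));b=pickle.load(open('side0.pkl','rb'))
P=lambda x,y,z:onz(a,365+x/3,170+y/3,z)
Q=lambda x,y,z:onz(b,190+(x-305)/2.1,280+y/2.1,z)
L=[P(28,48,.006),P(133,578,.006)];R=[P(158,25,.006),P(265,555,.006)]
for e in(L,R):
    d=e[0]-e[1];print('edge',np.linalg.norm(d),np.degrees(np.arctan2(d[1],d[0])))
print('width',np.linalg.norm(L[0]-R[0]))
d=(L[0]-L[1]+R[0]-R[1])[:2];d/=np.linalg.norm(d);n=np.array([-d[1],d[0]])
pad=P(165,341,.05)[:2];pt=P(190,112,.039)[:2]
ps=Q(502,76,.05)[:2];pts=Q(690,97,.039)[:2]
mid=(L[0]+L[1]+R[0]+R[1])[:2]/4
print('d',d,'pad',pad,ps,'mid off',n@(pad-mid),n@(ps-mid),'mid',mid)
print('slide top',d@(pt-pad),n@(pt-pad),'side',d@(pts-ps),n@(pts-ps))
il=P(208,336,.038)[:2];print('index line rel pad',d@(il-pad),n@(il-pad), d@(pt-il))
# tool offset
s=env.get_state();from scipy.spatial.transform import Rotation as Ro
q=np.array(s['orientation']);M=Ro.from_quat(np.r_[q[1:],q[0]]).as_matrix();print('tool axes\n',M.round(3),s['tcp_pos'])
E
```

```text
edge 0.31369726523987645 8.35928909732011
edge 0.314469206644838 7.855705826372796
width 0.07880477990054142
d [0.99000597 0.14102543] pad [ 0.46125716 -0.23373206] [ 0.45878657 -0.24224449] mid off 0.001701726401064338 -0.0063772135191889675 mid [ 0.49209996 -0.23105744]
slide top 0.12611545784926367 -0.0417984181267876 side 0.12521696344489427 -0.04152254874271903
index line rel pad -0.0006894843200975176 -0.026241087813434053 0.12680494216936122
tool axes
 [[ 0.968  0.25  -0.   ]
 [ 0.25  -0.968  0.002]
 [ 0.    -0.002 -1.   ]] [ 0.14375493 -0.55629374  0.24150783]
```

The measurements agree: the plate is 314 x 79 mm against 316 x 80 given, the pointer is 126 mm ahead, and the pad is at about (0.461,-0.235). The rail's yaw is 8.1°. I start by closing the fingers, aligning with the rail and swinging left, clear of the microscope.

```bash
python3 -m jog '[[1,0,0,0,6.4],[1,0.005,-0.04,0,0],[1,0.005,-0.04,0,0],[1,0.005,-0.04,0,0],[1,0.005,-0.04,0,0]]' 40; python3 -m jog '[[1,0.035,-0.015,0,0],[1,0.035,-0.015,0,0],[1,0.035,-0.015,0,0],[1,0.035,-0.015,0,0],[1,0,0,0,0]]'
```

```text
clock: 0.52
tcp_pos: [0.1409, -0.3935, 0.2413]
orientation: [-0.001, 0.998, 0.07, -0.0]
wrist_force: [-0.4, 0.5, 1.0]
finger_gap: 0.0256
grip_force: 0.0
clock: 0.93
tcp_pos: [0.2753, -0.3126, 0.2423]
orientation: [-0.001, 0.997, 0.074, 0.001]
wrist_force: [-0.9, -0.9, -0.7]
finger_gap: -0.0004
grip_force: 0.0
```

```bash
python3 -m jog '[[1,0.039,-0.01,0,0],[1,0.039,-0.01,0,0],[1,0.039,-0.01,0,0],[1,0.039,-0.01,0,0],[1,0.039,-0.01,0,0]]' && python3 -m jog '[[1,0,0,0.036,0],[1,0,0,0.036,0],[1,0,0,0.036,0],[1,0,0,0.036,0],[1,0,0,0,0]]'
python3 - <<'E'
from h import *
b=grab('side','side1');w=grab('wrist','wrist1')
o=np.zeros((480,790,3),np.uint8)
o[:300,:390]=cv2.resize(b['img'][230:380,190:385],None,fx=2,fy=2);o[:300,395:795]=cv2.resize(w['img'],(400,300))[:,:395]
cv2.imwrite('pics/c1.png',o[:300,:,::-1])
E
```

```text
clock: 1.35
tcp_pos: [0.4586, -0.2385, 0.242]
orientation: [0.0, 0.998, 0.07, -0.0]
wrist_force: [0.9, -1.6, 0.3]
finger_gap: 0.0005
grip_force: 0.0
clock: 1.77
tcp_pos: [0.4527, -0.2362, 0.0914]
orientation: [-0.004, 0.997, 0.071, -0.005]
wrist_force: [0.2, 0.2, -0.1]
finger_gap: -0.0
grip_force: 0.0
```

View pics/c1.png

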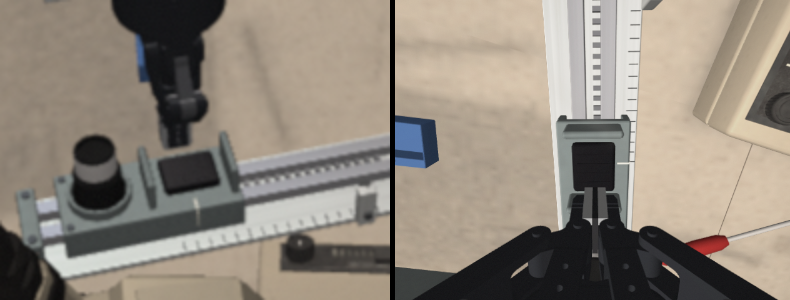

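The fingers are lined up sideways with the pad: in the wrist crop the pad is at x 573–615 and the fingers at 597. They sit somewhat towards the robot. I cast the wrist pixels to get the exact offset.

```bash
python3 - <<'E'
from h import *
c=pickle.load(open('wrist1.pkl','rb'));s=env.get_state();t=s['tcp_pos'];print(s['clock'],t)
d=np.array([.99,.141,0]);n=np.array([-.141,.99,0])
for k,u,v,z in(('front',318,229,.05),('L',285,270,.05),('R',352,270,.05),('idx',363,261,.038)):
    p=onz(c,u,v,z);print(k,p,'rel tcp along',d@(p-t),'left',n@(p-t))
E
```

```text
1.8667 [ 0.45609425 -0.23885449  0.09754957]
front [ 0.48240551 -0.2331301   0.05      ] rel tcp along 0.026855288130200473 left 0.0019572571880854582
L [ 0.45892314 -0.21989199  0.05      ] rel tcp along 0.005474309950846007 left 0.018374000932314238
R [ 0.46367683 -0.25278963  0.05      ] rel tcp along 0.005541899184458123 left -0.014864928448507828
idx [ 0.46449045 -0.2593958   0.038     ] rel tcp along 0.005415914214619996 left -0.02151976323106201
```

```bash
python3 -m jog '[[1,0.005,-0.002,0,0],[1,0,0,0.016,0],[1,0,0,0.016,0],[1,0,0,0,0],[1,0,0,0,0]]'; python3 -m jog '[[1,0,0,0.004,0],[1,0,0,0.004,0],[1,0,0,0.004,0],[1,0,0,0,0],[1,0,0,0,0]]'
```

```text
clock: 2.28
tcp_pos: [0.463, -0.2374, 0.0681]
orientation: [0.001, 0.998, 0.07, 0.001]
wrist_force: [-0.7, 0.4, 1.5]
finger_gap: 0.0003
grip_force: 0.0
clock: 2.7
tcp_pos: [0.4632, -0.238, 0.0554]
orientation: [0.001, 0.998, 0.07, 0.001]
wrist_force: [0.4, -1.3, 5.0]
finger_gap: 0.0002
grip_force: 2.9
```

Contact at 5 N, with the tip at about 0.0445 (5.5 mm down). I press on to the stop.

```bash
python3 -m jog '[[1,0,0,0.002,0],[1,0,0,0.0015,0],[1,0,0,0.001,0],[1,0,0,0,0],[1,0,0,0,0]]'
```

```text
clock: 3.12
tcp_pos: [0.4637, -0.238, 0.052]
orientation: [0.001, 0.998, 0.07, 0.002]
wrist_force: [0.1, 0.9, 11.9]
finger_gap: 0.0001
grip_force: 6.2
```

```bash
python3 -m jog '[[1,0.004,0,0,0],[1,0.008,0,0,0],[1,0.01,0,0,0],[1,0.01,0,0,0],[1,0.008,0,0,0]]'
```

```text
clock: 3.53
tcp_pos: [0.5034, -0.232, 0.052]
orientation: [0.001, 0.998, 0.07, 0.002]
wrist_force: [-2.7, 0.6, 14.0]
finger_gap: 0.0002
grip_force: 6.6
```

```bash
python3 - <<'E'
from h import *
b=grab('side','side2');w=grab('wrist','wrist2')
o=np.zeros((300,790,3),np.uint8)
o[:300,:390]=cv2.resize(b['img'][230:380,210:405],None,fx=2,fy=2);o[:,395:]=cv2.resize(w['img'],(400,300))[:,:395]
cv2.imwrite('pics/c2.png',o[:,:,::-1]);s=env.get_state();print(s['tcp_pos'],s['wrist_force'])
E
```

```text
[ 0.50450662 -0.23185006  0.05199205] [ 0.31236126  1.98558774 11.42554528]
```

View pics/c2.png

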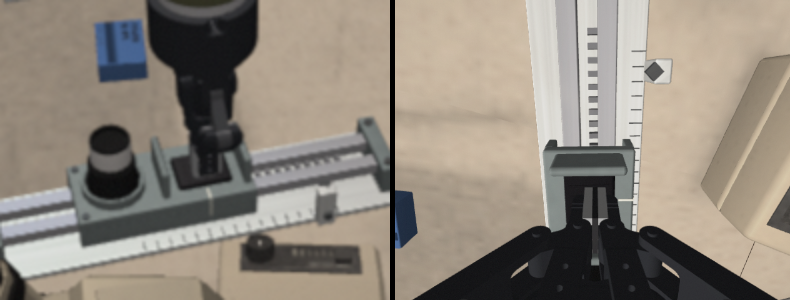

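The carriage moves with the fingers. In the wrist crop the index line is at (626,200) and the pointer top at about (658,71). I compute the remaining distance.

```bash
python3 - <<'E'
from h import *
c=pickle.load(open('wrist2.pkl','rb'));b=pickle.load(open('side2.pkl','rb'));t=env.get_state()['tcp_pos']
d=np.array([.99,.141,0]);n=np.array([-.141,.99,0])
i=onz(c,369,320,.038);p=onz(c,421,114,.039)
i2=onz(b,210+210/2,230+190/2,.038);p2=onz(b,210+327/2,230+187/2,.039)
print(d@(i-t),n@(i-t),d@(p-i),n@(p-i),d@(p2-i2),n@(p2-i2),d@(i2-t))
E
```

```text
-0.0019262864232615902 -0.022080994270914 0.08411541985010584 -0.01498930120305147 0.08420544765796412 -0.019100772503410503 -0.0038391847996266165
```

```bash
python3 -m jog '[[1,0.006,0,0,0],[1,0.01,0,0,0],[1,0.012,0,0,0],[1,0.012,0,0,0],[1,0.012,0,0,0]]'; python3 -m jog '[[1,0.01,0,0,0],[1,0.008,0,0,0],[1,0.006,0,0,0],[1,0,0,0,0],[1,0,0,0,0]]'
python3 - <<'E'
from h import *
b=grab('side','side3');w=grab('wrist','wrist3')
o=np.zeros((300,790,3),np.uint8)
o[:300,:390]=cv2.resize(b['img'][230:380,210:405],None,fx=2,fy=2);o[:,395:]=cv2.resize(w['img'],(400,300))[:,:395]
cv2.imwrite('pics/c3.png',o[:,:,::-1]);s=env.get_state();print(s['tcp_pos'],s['wrist_force'])
E
```

```text
clock: 4.05
tcp_pos: [0.5546, -0.2243, 0.052]
orientation: [0.001, 0.998, 0.07, 0.001]
wrist_force: [-1.6, 0.8, 12.0]
finger_gap: -0.0003
grip_force: 6.2
clock: 4.47
tcp_pos: [0.579, -0.2206, 0.052]
orientation: [0.001, 0.997, 0.071, 0.002]
wrist_force: [1.0, 2.0, 10.5]
finger_gap: 0.0
grip_force: 5.4
[ 0.57877227 -0.22057024  0.05202977] [ 0.94594133  2.91922046 10.34331324]
```

View pics/c3.png

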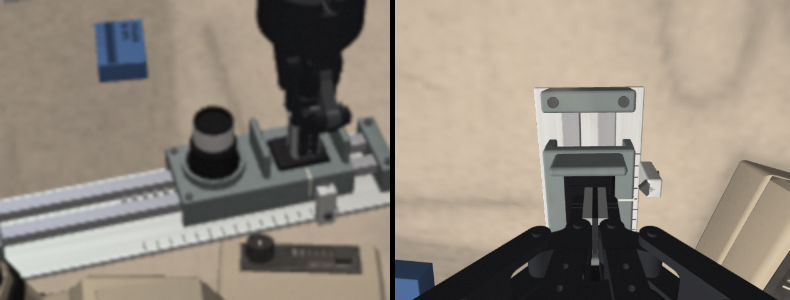

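In the wrist crop the index line is at (626,200) and the pointer top at about (650,186). The pointer is slightly ahead still, as expected after 76 of 84 mm. I move the last 8 mm and measure again.

```bash
python3 -m jog '[[1,0.004,0,0,0],[1,0.004,0,0,0],[1,0,0,0,0],[1,0,0,0,0]]'
python3 - <<'E'
from h import *
b=grab('side','side4');w=grab('wrist','wrist4')
o=np.zeros((400,790,3),np.uint8)
o[:,:390]=cv2.resize(b['img'][280:380,300:398],(390,400),interpolation=cv2.INTER_CUBIC);o[:,395:]=cv2.resize(w['img'][250:383,310:442],(395,400),interpolation=cv2.INTER_CUBIC)
cv2.imwrite('pics/c4.png',o[:,:,::-1]);s=env.get_state();print(s['tcp_pos'],s['wrist_force'])
E
```

```text
clock: 4.9
tcp_pos: [0.5866, -0.2194, 0.052]
orientation: [0.0, 0.997, 0.071, 0.002]
wrist_force: [0.3, 3.5, 11.4]
finger_gap: 0.0003
grip_force: 5.2
[ 0.58653845 -0.21942022  0.05202564] [ 0.38132434  1.34532602 10.16292349]
```

View pics/c4.png

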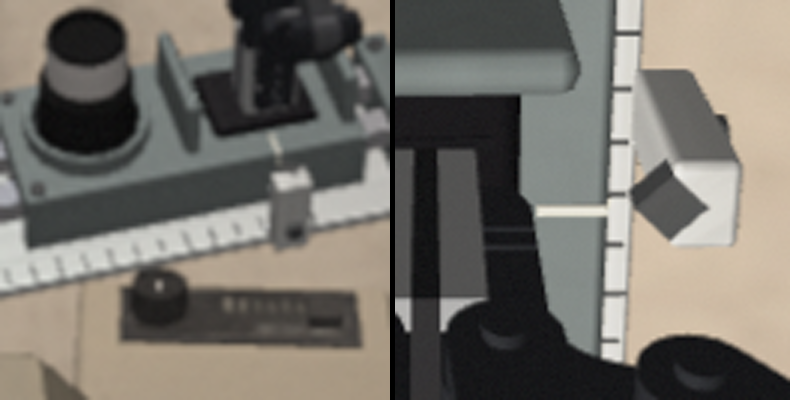

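The close view shows the index line at row 212 and the dark pointer tip at row about 199 in the wrist part. That leaves about 2 mm. I move 2 mm, then lift straight up.

```bash
python3 -m jog '[[1,0.002,0,0,0],[1,0,0,0,0],[1,0,0,-0.004,0],[1,0,0,-0.006,0],[1,0,0,-0.01,0]]'; python3 -m jog '[[1,0,0,-0.03,0],[1,0,0,-0.03,0],[1,0,0,-0.03,0],[1,-0.03,0,0,0],[1,-0.03,0,0,0]]';python3 -m jog '[[1,-0.03,0,0,0],[1,-0.03,0,0,0],[1,-0.03,0,0,0],[1,0,0,0,0],[1,0,0,0,0]]'
python3 - <<'E'
from h import *
b=grab('side','side5');w=grab('wrist','wrist5');t=grab('top','top5')
o=np.zeros((400,790,3),np.uint8)
o[:,:390]=cv2.resize(b['img'][280:380,300:398],(390,400),interpolation=cv2.INTER_CUBIC);o[:,395:]=cv2.resize(w['img'][:,160:480],(266,400)).repeat(1,0)[:, :395] if 0 else cv2.resize(w['img'][100:420,220:536],(395,400))
cv2.imwrite('pics/c5.png',o[:,:,::-1]);s=env.get_state();print(s['clock'],s['tcp_pos'],s['wrist_force'])
E
```

```text
clock: 5.42
tcp_pos: [0.5859, -0.2187, 0.0693]
orientation: [-0.001, 0.998, 0.071, -0.001]
wrist_force: [0.1, -0.6, 0.4]
finger_gap: 0.0002
grip_force: 0.0
clock: 5.83
tcp_pos: [0.5291, -0.2285, 0.1626]
orientation: [0.002, 0.997, 0.071, 0.002]
wrist_force: [-0.9, 0.1, -0.5]
finger_gap: 0.0
grip_force: 0.0
clock: 6.25
tcp_pos: [0.4369, -0.2402, 0.1602]
orientation: [-0.0, 0.998, 0.069, -0.0]
wrist_force: [0.9, -0.6, 0.5]
finger_gap: 0.0
grip_force: 0.0
6.4 [ 0.43920957 -0.24054825  0.16016325] [ 0.76320712 -0.40742091 -0.87422517]
```

View pics/c5.png

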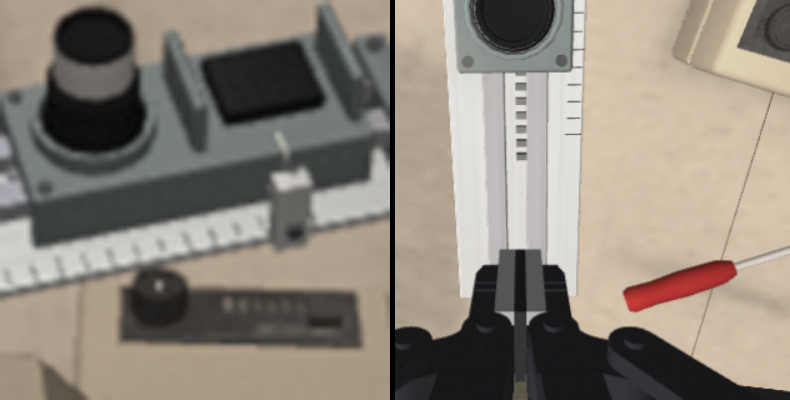

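The button is up again and the index line, at about (279,135)–(286,158) in the side part, runs into the pointer top at (291,178). A final numeric check follows, then the hand-in.

```bash
python3 - <<'E'
from h import *
b=pickle.load(open('side5.pkl','rb'));a=pickle.load(open('top5.pkl','rb'))
d=np.array([.99,.141,0]);n=np.array([-.141,.99,0])
f=lambda x,y,z:onz(b,300+x*98/390,280+y/4,z)
i,p,pad=f(281,143,.038),f(291,178,.039),f(265,82,.05)
print('idx err',d@(i-p),n@(i-p),'pad err',d@(pad-p),n@(pad-p))
a0=pickle.load(open('top0.pkl','rb'))
print('lens diff',np.abs(a['img'][175:370,185:262].astype(int)-a0['img'][175:370,185:262]).mean())
E
```

```text
idx err 0.0021086075747271714 0.018520769622088394 pad err 0.0017612012903375606 0.03930208867436473
lens diff 2.9853923853923856
```

Both estimates put the carriage about 2 mm from the pointer, and the lens rail is unchanged.

```bash
python3 -c "
from workcell import env
print(env.hand_in())"
```

```text
the job is handed in; nothing more can be done
None
```

The eyepiece carriage is locked about 2 mm from its pointer (12 mm allowed) with its button up, I saw no change in the lens carriage, and the job is handed in; no verdict came back.

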